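# Charge and lock up the glaze-mill jar

### The job

Get the grinding jar ready for the roller mill: drop the last loose grinding cylinder into the jar, set the lid down squarely on its mouth (porcelain on porcelain, so lower it rather than drop it), and lay the locking bar across the lid and turn it clockwise in under both lugs until it is against the stops and the red spring catch has snapped up behind it. Don't disturb the bell, the glaze pot and the slip trailer.

Things in the scene. Friction and masses are not known exactly. Their poses are not given: they have to be found in the camera images.
- jar: White porcelain mill jar with a blue band, 126 mm in diameter, in a low rubber dish (160 mm across); heavy, it does not move. Origin on the bench under its centre, z up; its +x and -x point at its two dark steel lugs. Inside, a bed of grinding cylinders reaches up to 70 mm above the bench.
- jar_mouth (a point): Centre of the jar's open mouth, level with the rim, 130 mm above the bench; bore 76 mm, rim 96 mm across. Axes as the jar's.
- lug_plus (a point): The lug on the jar's +x side: middle of its hook plate's underside, 172.5 mm above the bench, 75 mm from the jar's axis. The hook plate is 6 mm thick and spans 62 to 88 mm from the axis and, in the jar's y, -16 mm to +28 mm. The lug's outer wall has its inner face 82 mm from the axis; its stop wall is at y = -10 mm; it is open on the +y side, where the bar end swings in.
- lug_minus (a point): The lug on the jar's -x side: the same lug turned by half a turn about the jar's axis (its stop wall at y = +10 mm, open on the -y side).
- lock_line (a point): On the jar's axis, 164 mm above the bench, at half thickness of the locked bar; the locked bar lies along this point's x axis (the jar's x). To clear the hooks the bar is lowered about 55 degrees (at least 40) anticlockwise of that, seen from above, then turned clockwise up to the stops.
- catch_top (a point): Top edge of the red spring catch, a wedge 11 mm wide beside the jar's +x lug, 71 mm out along the jar's +x and 12 mm to its +y side. It stands 4 mm above the underside of the bar, which rides up its ramp as it swings in, presses it down (2 to 5 N) and, once home, lets it spring up behind its trailing edge.
- lid_mid (a point): The jar's white porcelain lid, lying spigot down, about 260 g: disc 94 mm across, 10 mm thick, with a terracotta line round its lower edge; below it a spigot 70 mm across, 6 mm deep; on top a round boss 32 mm across, 18 mm high, to lift it by. The point is on its axis, 17 mm above the spigot's underside (34 mm high in all). Seated, it is 11 mm above the rim.
- bar_mid (a point): Steel locking bar lying flat, about 300 g, the same either way round: 154 mm long (its x axis), 18 mm wide, 12 mm thick, with a black grip block on top (50 mm along the bar, 20 mm across, 26 mm high). The point is at its middle, 19 mm above its underside (38 mm high in all). Locked, it rests on the lid's boss, underside 158 mm above the bench.
- catch (a joint): Travel of the spring catch in m: 0 fully up, grows to 0.006 as it is pressed down.
- pebble_mid (a point): The loose grinding cylinder, cream alumina, 32 mm in diameter and 32 mm high, standing upright on the bench, 90 g; the point is its centre.
- bell: Unglazed clay bell, 66 mm across, 76 mm high, origin at its foot. Leave it alone.
- glaze_pot: Green glaze pot with a white lid, 56 mm across, 75 mm high, origin at its foot. Leave it alone.
- trailer: Round terracotta slip trailer with a blue nozzle, 68 mm across, 56 mm high, origin at its foot. Leave it alone.

How it is judged (in metres and radians):
On the way, in this order (a step that is already met when the one before it is completed fails the run):
1. the grinding cylinder lies in the jar (horizontal distance between pebble_mid and jar_mouth below 0.045 m and z of pebble_mid in the frame of jar_mouth below -0.02 m), for 0.2 s.
2. the lid sits squarely on the mouth (horizontal distance between lid_mid and jar_mouth below 0.006 m and z of lid_mid in the frame of jar_mouth below 0.013 m and angle between lid_mid's own z axis and vertical below 0.05 rad), for 0.2 s.
At the end, for the whole second after the job is handed in: The cylinder is in the jar; the lid is seated (within 6 mm of centre, 2 mm of its seat, 3 degrees of level); the bar rests on it under both lugs, within 4.5 degrees of their line and 8 mm of centre, level within 3.5 degrees; the catch is up (within 1.5 mm) behind it; all at rest (all of step 2 and horizontal distance between pebble_mid and jar_mouth below 0.045 m and z of pebble_mid in the frame of jar_mouth below -0.01 m and angle between the x axis of bar_mid and the x axis of jar, either way round below 0.08 rad and horizontal distance between bar_mid and jar_mouth below 0.008 m and z of bar_mid in the frame of jar_mouth between 0.043 and 0.051 m and angle between bar_mid's own z axis and vertical below 0.06 rad and value of joint catch below 0.0015 m and linear speed of bar below 0.02 m/s); the robot touches nothing.
It fails at once if the bell, glaze pot or slip trailer is moved by more than 25 mm or tipped over (distance of any of bell, glaze_pot, trailer from where it was at the start of the episode above 0.025 m or angle between any of bell, glaze_pot, trailer's own z axis and vertical above 0.5 rad).
It fails at once if the lid is dropped (falls free for more than about 10 mm) (linear speed of lid above 0.45 m/s and contact force between the fingers and lid below 0.1 N).
It also fails if it takes over 67 s, if anything falls off the work surface, if the arm or the gripper's body presses on something with over 40 N, if the wrist force passes 120 N, or if a joint passes its speed limit or range.

### The arm

A 6-joint arm with a two-finger parallel gripper is mounted at the origin on the work surface. World frame = base frame: x ahead of the robot, y to its left, z up, the work surface at z = 0. Lengths are in mm, angles in rad, forces in N, time in s.
With the tool pointing down it reaches from about 250 to 725 mm from the base axis. Payload 4 kg.
Tool frame: the origin (TCP) lies midway between the tips of the shut fingers; the grasp point (between the pads) lies 19 mm behind it (ctrl.pinch_z is the distance from the TCP to the grasp point, in mm); z points along the fingers, y is the line along which they close (so a half turn about z gives the same grasp; the last joint's range is limited). The gripper opens to 85 mm and grips with 20 to 120 N. Pads are 22 mm wide; open, the fingers measure 114 mm over their backs; the gripper's body (76 mm by 85 mm) begins 54 mm behind the grasp point. The pads swing forward as they close: fully open they stand 13 mm farther back than shut.
Start: joints at [1.167, 0.241, 0.005, 1.335, 0, 1.571], TCP at [196.456, 459.788, 231.306] pointing down, gripper open.
Joint ranges: [-2.72, 2.72], [-1.05, 1.87], [-1.09, 1.28], [-1.99, 2.15], [-1.42, 1.44], [-3.14, 3.14]. Speed limits (rad/s): [2.79, 2.79, 3.14, 3.14, 3.14, 3.14].

### API

Orientations are given as a unit quaternion [w, x, y, z].
In Python, from cell import ctrl, cams gives the robot as it stands. The module is installed in compiled form; this text tells all that it offers. Calls block until the motion is done:
- ctrl.move_to(position, orientation): joint-space move of the TCP to a pose.
- ctrl.line_to(position, speed=150, ori=None, contact_N=None): straight line of the TCP; ori=None keeps the orientation; speed is the mean speed in mm/s. With contact_N (N) it stops when the force on the tool has changed by that much, and returns True; else False.
- ctrl.move_joints(angles): joint-space move.
- ctrl.grip(opening): opening from 0.0 (shut) to 1.0 (fully open); the grip force is fixed at half the most; returns when the fingers have stopped.
- ctrl.pause(seconds).
- ctrl.ik(position, orientation): joint angles nearest the present ones, or None.
- ctrl.get_state(): the state.
- cams.capture(name): name is "side" or "top" or "wrist"; returns (picture, depth): 400x640x3 uint8, blue, green, red; 400x640 float32, mm along the optical axis (not along the pixel's ray), 0 where there is no reading.
- cams.camera_params(name): a dict with "camera_matrix" (3x3 intrinsics, pixels), "k1" (the pictures are not rectified: a ray, as slopes to the right and down, at radius r is drawn at 1 + k1 r^2 times it, then the intrinsics apply), "cam_to_world" (4x4, takes a point from camera to world coordinates); the wrist camera has in their place "hand_eye" (4x4, takes a point from camera to tool coordinates, whose origin is the TCP and whose axes are the flange's). Camera axes: x right, y up, looking along -z (the intrinsics and any distortion apply to the point x, -y, -z); pixel columns grow to the right and rows downward; lengths in mm; the calibration is good to about 2 mm. A picture is of the moment at which its call begins: read the wrist's pose just before it. camera_params takes no time and is no camera call.
A pose or a line that the arm cannot do raises ctrl.PlanningError and nothing moves.
- ctrl.finish_job(): hands the job in; it is judged then, once.
The state is a dict: "t": time; "joint_positions": joint angles; "joint_velocities": joint speeds; "joint_efforts": joint torques, N m; "ee_pos": TCP position; "tool_rot": TCP orientation; "force": force on the tool from outside, world axes, zero at the start; "moment": the same for the moment, N m; "width": opening from 0.0 (shut) to 1.0 (fully open); "finger_force": force on a finger pad.
Only numpy, scipy, OpenCV 4.12 (cv2) and the standard library are available. Lean on these libraries where they do the work, as an engineer would, in place of code of your own. Each camera call takes 0.05 s, during which the arm holds its last target. There are 200 camera calls.

## Working session

There is one attempt and no reset: what is moved stays moved. The work goes in short steps, each a Python script; the robot and the scene stay as the last script left them, time stands still between calls to the robot, and variables do not carry over. Pictures are saved under pics/ and viewed, at most 12 in all, crops included, and the job is handed in when it is done.

```bash
mkdir -p pics; cat > h.py <<'E'
import numpy as np, cv2
from cell import ctrl, cams
from scipy.spatial.transform import Rotation as R
def pose():
    s=ctrl.get_state(); q=s["tool_rot"]; T=np.eye(4)
    T[:3,:3]=R.from_quat([q[1],q[2],q[3],q[0]]).as_matrix(); T[:3,3]=s["ee_pos"]; return T
def shot(name):
    p=cams.camera_params(name)
    T=pose()@np.array(p["hand_eye"]) if name=="wrist" else np.array(p["cam_to_world"])
    im,d=cams.capture(name); return im,d,np.array(p["camera_matrix"]),p["k1"],T
def rays(uv,K,k1):
    uv=np.asarray(uv,float).reshape(-1,1,2)
    n=cv2.undistortPoints(uv,K,np.array([k1,0,0,0,0.])).reshape(-1,2)
    return np.c_[n[:,0],-n[:,1],-np.ones(len(n))]
def onplane(uv,s,z):
    r=rays(uv,s[2],s[3])@s[4][:3,:3].T; o=s[4][:3,3]
    return o+r*((z-o[2])/r[:,2])[:,None]
def cloud(s):
    d=s[1]; v,u=np.mgrid[0:400,0:640]
    r=rays(np.c_[u.ravel(),v.ravel()],s[2],s[3])*d.ravel()[:,None]
    P=r@s[4][:3,:3].T+s[4][:3,3]; P[d.ravel()==0]=np.nan
    return P.reshape(400,640,3)
def down(a):  # tool z down, tool y (closing line) at angle a in world
    y=np.array([np.cos(a),np.sin(a),0]); z=np.array([0,0,-1.]); x=np.cross(y,z)
    q=R.from_matrix(np.c_[x,y,z]).as_quat(); return [q[3],q[0],q[1],q[2]]
E
python3 - <<'E'
from h import *
for n in ("top","side"):
    s=shot(n); cv2.imwrite(f"pics/{n}0.png",s[0]); np.savez(f"{n}0.npz",im=s[0],d=s[1],K=s[2],k=s[3],T=s[4]); print(n,s[2].tolist(),s[3],s[4].round(2).tolist(),(s[1]==0).mean())
print(ctrl.get_state(), cams.camera_params("wrist"), ctrl.pinch_z)
E
```

```text
top [[367.39626568258154, 0.0, 316.5274469527963], [0.0, 367.39626568258154, 204.86897522776493], [0.0, 0.0, 1.0]] -0.036813497547983964 [[-0.01, 1.0, -0.09, 504.36], [-1.0, -0.01, 0.02, 18.34], [0.02, 0.09, 1.0, 998.56], [0.0, 0.0, 0.0, 1.0]] 0.00432421875
side [[415.75299397173916, 0.0, 319.5568296769184], [0.0, 415.75299397173916, 199.25944899127126], [0.0, 0.0, 1.0]] -0.018010124196706206 [[-0.99, 0.06, -0.08, 533.01], [-0.1, -0.57, 0.82, 729.26], [0.0, 0.82, 0.57, 627.28], [0.0, 0.0, 0.0, 1.0]] 0.00377734375
{'t': 0.1, 'joint_positions': array([1.16697942e+00, 2.41317926e-01, 3.82160999e-03, 1.33521690e+00,
       3.52578079e-05, 1.57080444e+00]), 'joint_velocities': array([-0.00036897, -0.00242316,  0.00290388, -0.00137964, -0.00173818,
       -0.00117118]), 'joint_efforts': array([-1.75565210e-04, -3.73137045e+01,  2.53009719e+01,  1.08551251e-02,
       -4.44045133e-05, -1.90670852e-05]), 'ee_pos': array([196.22362549, 459.24501853, 230.49759096]), 'tool_rot': array([-2.09472668e-04,  2.00543276e-01,  9.79684375e-01, -9.35438998e-04]), 'force': array([-0.57110005,  0.60193903, -0.01806178]), 'moment': array([-0.00058998,  0.03143   ,  0.057598  ]), 'finger_force': 0.0, 'width': 1.0013427220551632} {'camera_matrix': array([[334.57843735,   0.        , 325.30943938],
       [  0.        , 334.57843735, 194.52556464],
       [  0.        ,   0.        ,   1.        ]]), 'k1': -0.03891484684698026, 'hand_eye': array([[-5.43694431e-04,  9.56013543e-01,  2.93322023e-01,
         7.54123670e+01],
       [ 9.99999849e-01,  4.95793215e-04,  2.37654574e-04,
         4.57710916e-01],
       [ 8.17739221e-05,  2.93322108e-01, -9.56013668e-01,
        -1.42621049e+02],
       [ 0.00000000e+00,  0.00000000e+00,  0.00000000e+00,
         1.00000000e+00]])} 18.700000000000003
```

View pics/top0.png

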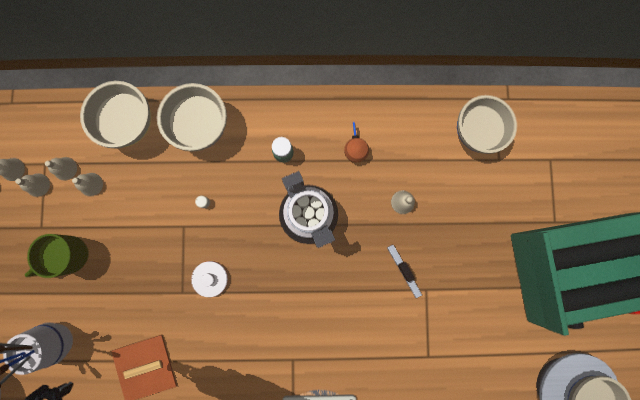

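View pics/side0.png

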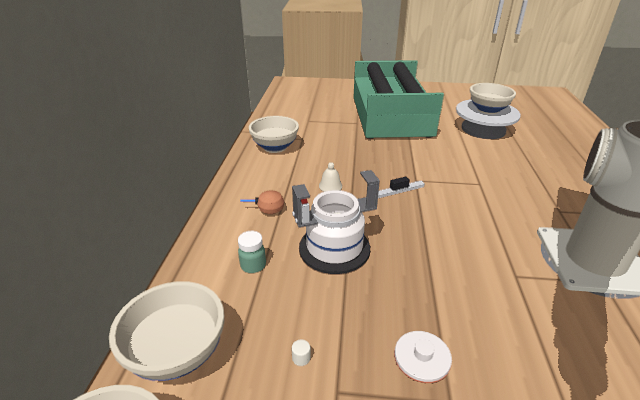

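Top view: jar at (308,212) with lugs at (293,184) and (322,237), pebble at (202,202), lid at (210,279), bar at (404,271). In the side view the red catch is at about (306,202), beside the far lug at world +x, so that lug is lug_plus.

```bash
cat > m.py <<'E'
from h import *
import sys
def ld(n):
    f=np.load(n); return f["im"],f["d"],f["K"],float(f["k"]),f["T"]
def near(c,r):
    v,u=np.mgrid[0:400,0:640]; return np.hypot(u-c[0],v-c[1])<r
E
python3 - <<'E'
from m import *
s=ld("top0.npz"); P=cloud(s); Z=P[...,2]
def st(name,c,r,lo,hi):
    m=near(c,r)&(Z>lo)&(Z<hi); p=P[m]; 
    (x,y),rad=cv2.minEnclosingCircle(p[:,:2].astype(np.float32))
    print(name,m.sum(),p.mean(0).round(1),p.std(0).round(1),'enc',round(x,1),round(y,1),round(rad,1)); return p
st('bench',(150,230),20,-20,20)
st('rim',(308,212),40,124,136)
a=st('lug+',(293,184),20,172,190); b=st('lug-',(322,237),20,172,190)
d=a.mean(0)-b.mean(0); print('yaw',np.arctan2(d[1],d[0]),np.hypot(d[0],d[1]),(a.mean(0)+b.mean(0))/2)
st('peb',(202,202),12,25,40)
st('lid',(210,279),25,10,22); st('boss',(210,279),25,28,42)
st('grip',(404,271),32,30,45); p=st('bar',(404,271),40,6,45)
rct=cv2.minAreaRect(p[:,:2].astype(np.float32)); print(rct)
w,v=np.linalg.eigh(np.cov(p[:,:2].T)); print(np.arctan2(v[1,1],v[0,1]))
for n,c in (('bell',(403,202)),('pot',(282,148)),('trl',(356,148))): st(n,c,18,20,90)
E
```

```text
bench 1242 [534.  453.8   1.1] [27.  27.3  1.8] enc 535.8 453.0 56.1
rim 485 [574.2  24.8 130.8] [30.8 30.3  1.6] enc 581.5 28.8 56.6
lug+ 229 [640.1  59.  179.4] [ 8.6 12.1  1.4] enc 640.2 59.1 25.0
lug- 231 [507.  -10.4 179.4] [ 8.5 12.1  1.3] enc 507.0 -10.3 24.7
yaw 0.4801675169899537 150.14642917247315 [573.55950155  24.30793526 179.42510801]
peb 109 [608.4 306.6  32.6] [8.  7.5 1.9] enc 608.9 307.4 15.8
lid 875 [403.9 286.4  16.9] [25.  24.7  1.8] enc 403.3 287.8 47.5
boss 117 [403.4 286.8  34.6] [8.  7.6 1.9] enc 403.3 286.5 15.9
grip 160 [ 417.7 -230.9   38.2] [13.2  8.9  1.9] enc 417.6 -231.9 26.3
bar 455 [ 419.2 -229.3   22. ] [37.3 22.1 12.4] enc 425.8 -232.6 101.0
((422.77301025390625, -245.06320190429688), (152.44102478027344, 172.9193878173828), 16.819543838500977)
-2.643698377295331
bell 300 [ 602.  -227.7   48.2] [12.5 11.5 14. ] enc 603.7 -231.9 25.9
pot 414 [738.5  90.5  66.8] [14.  13.6 15.4] enc 743.0 91.9 27.4
trl 508 [ 742.6 -104.6   45.8] [18.3 16.   7.7] enc 752.6 -107.3 41.5
```

```bash
python3 - <<'E'
from h import *
J=np.array([573.9,24.5]);yaw=.4
for n,p,angs in (('peb',(608.6,307,8),(1.97,-1.17)),('jar',(*J,128),(1.97,-1.17)),('lid',(403.4,286.6,16),(1.97,-1.17)),('bar',(418,-231.5,12),(.498+1.571,.498-1.571)),('barhi',(*J,230),(yaw+.96+1.571,yaw+.96-1.571)),('barlock',(*J,165),(1.97-.06,-1.17-.06))):
    for a in angs:
        q=ctrl.ik(list(p),down(a)); print(n,a,None if q is None else np.round(q,2))
E
```

```text
peb 1.97 [0.47 0.75 0.24 1.05 0.   0.07]
peb -1.17 [ 0.47  0.75  0.24  1.05  0.   -3.08]
jar 1.97 [ 0.04  0.45  0.03  1.15  0.   -0.36]
jar -1.17 [0.04 0.45 0.03 1.15 0.   2.78]
lid 1.97 [ 0.62  0.44 -0.33  0.8   0.    0.22]
lid -1.17 [ 0.62  0.44 -0.33  0.8   0.   -2.92]
bar 2.069 [-0.51  0.42 -0.38  0.77  0.   -1.  ]
bar -1.073 [-0.51  0.42 -0.38  0.77  0.    2.14]
barhi 2.931 [ 0.04  0.39  0.21  1.39  0.   -1.32]
barhi -0.21100000000000008 [0.04 0.39 0.21 1.39 0.   1.82]
barlock 1.91 [ 0.04  0.42  0.09  1.24  0.   -0.3 ]
barlock -1.23 [0.04 0.42 0.09 1.24 0.   2.84]
```

```bash
python3 - <<'E'
from h import *
q=down(1.97)
ctrl.move_to([608.6,307,90],q); ctrl.line_to([608.6,307,10],120)
ctrl.grip(0.2); st=ctrl.get_state(); print(st["width"],st["finger_force"],st["ee_pos"])
ctrl.line_to([608.6,307,180],250); ctrl.move_to([573.9,24.5,260],q)
s=shot("wrist"); cv2.imwrite("pics/w1.png",s[0]); np.savez("w1.npz",im=s[0],d=s[1],K=s[2],k=s[3],T=s[4])
st=ctrl.get_state(); print(st["width"],st["t"])
E
```

```text
0.3492840245750617 59.60140764713287 [609.20929226 307.26653557  10.87908013]
0.3499999218972467 5.175
```

View pics/w1.png

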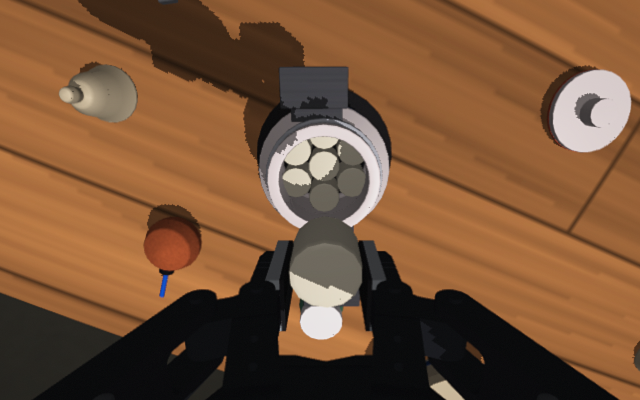

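The view shows the pebble held between the pads at (325,265), the jar mouth at (325,172) and the minus lug at (314,88). The fingers hide the plus lug. I'll fit the rim from this view, then release the pebble.

```bash
python3 - <<'E'
from m import *
from scipy.optimize import least_squares
s=ld("w1.npz"); P=cloud(s); Z=P[...,2]
m=near((325,170),62)&(Z>124)&(Z<136)&(s[0].min(2)>120)
p=P[m]; print(m.sum(),p.mean(0))
m2=near((325,172),80)&(Z>124)&(Z<136); p=P[m2][:,:2]; r=np.hypot(*(p-[573.9,24.5]).T)
f=least_squares(lambda c: np.clip(np.abs(np.hypot(*(p-c).T)-43)-5,0,8),[573.9,24.5]); print('rim',f.x,f.cost,len(p))
l=P[near((314,88),45)&(Z>172)&(Z<190)]; R_=cv2.minAreaRect(l[:,:2].astype(np.float32)); print('lug-',l.mean(0),R_)
q=down(1.97)
ctrl.line_to([573.9,24.5,132],200); ctrl.grip(0.6); ctrl.pause(.2); ctrl.line_to([573.9,24.5,230],250)
print(ctrl.get_state()["t"])
b=ld("top0.npz")  # lid/bar refine handled later
ctrl.move_to([403.4,286.6,180],q)
s=shot("wrist"); cv2.imwrite("pics/w2.png",s[0]); np.savez("w2.npz",im=s[0],d=s[1],K=s[2],k=s[3],T=s[4])
t=shot("top"); P=cloud(t); Z=P[...,2]; np.savez("t2.npz",im=t[0],d=t[1],K=t[2],k=t[3],T=t[4])
for c in ((293,184),(322,237)):
    l=P[near(c,20)&(Z>172)&(Z<190)]; print(l.mean(0),cv2.minAreaRect(l[:,:2].astype(np.float32)))
P=cloud(s);Z=P[...,2]
l=P[(Z>28)&(Z<42)&(np.hypot(P[...,0]-403,P[...,1]-287)<30)]; print('boss',len(l),l.mean(0),cv2.minEnclosingCircle(l[:,:2].astype(np.float32)))
l=P[(Z>10)&(Z<22)&(np.hypot(P[...,0]-403,P[...,1]-287)<60)]; print('disc',len(l),l.mean(0),cv2.minEnclosingCircle(l[:,:2].astype(np.float32)))
cv2.imwrite("pics/t2.png",np.vstack([cv2.resize(t[0][150:270,230:390],(640,480)) ]))
E
```

```text
2863 [562.73348583  21.74242384 129.85377336]
rim [571.22378011  23.60522697] 1.9210258210728868 3328
lug- [504.76915446 -11.17243592 178.48240871] ((504.9642639160156, -11.127876281738281), (25.365251541137695, 44.263702392578125), 22.87199592590332)
7.05
[640.0536325   58.87631656 179.4514204 ] ((640.23046875, 59.036460876464844), (26.305706024169922, 43.808895111083984), 23.1151065826416)
[506.95784137 -10.37719581 179.30201821] ((507.1014709472656, -10.541664123535156), (25.65924644470215, 44.13060760498047), 23.124704360961914)
boss 984 [400.97375487 287.15442772  33.86398778] ((401.65142822265625, 287.6578369140625), 15.927576065063477)
disc 6523 [399.20985582 286.42767074  15.99943195] ((401.5157775878906, 287.4947814941406), 47.14435577392578)
```

View pics/w2.png

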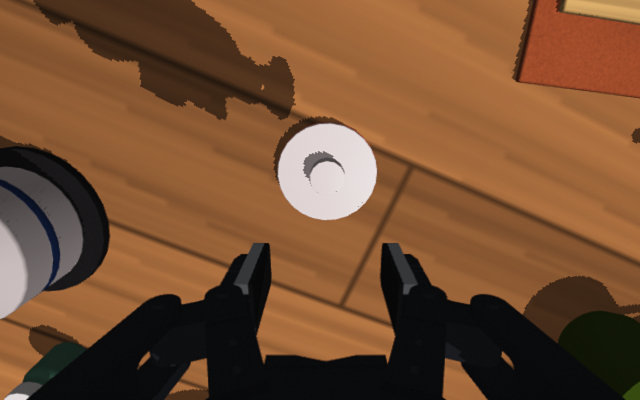

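View pics/t2.png

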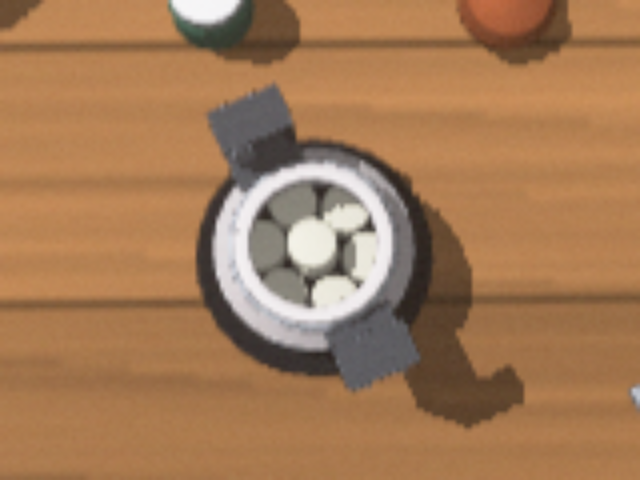

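Pebble is in the jar, and I get the same jar yaw (0.40) from both views. The lid boss is at (326,176). Next I'll grasp the lid, then measure it in hand with the same wrist camera so the hand-eye bias cancels.

```bash
python3 - <<'E'
from h import *
q=down(1.97); x,y=402.3,287.1
ctrl.grip(0.65); ctrl.line_to([x,y,60],200)
print(ctrl.line_to([x,y,17.5],50,contact_N=5), ctrl.get_state()["ee_pos"])
ctrl.grip(0.2); st=ctrl.get_state(); print(st["width"],st["finger_force"],st["ee_pos"],st["force"])
ctrl.line_to([x,y,60],100); ctrl.line_to([x,y,240],250); ctrl.pause(.2)
st=ctrl.get_state(); print(st["ee_pos"],st["width"],st["force"],st["t"])
s=shot("wrist"); cv2.imwrite("pics/w3.png",s[0]); np.savez("w3.npz",im=s[0],d=s[1],K=s[2],k=s[3],T=s[4])
E
```

```text
False [402.52292387 287.25963859  17.69000541]
0.34869378669516654 59.10989463329315 [402.70220096 287.27823803  18.22796734] [-0.52487475 -1.92222813  5.18520398]
[401.43578292 286.47373326 238.07348477] 0.3493969945340081 [ 0.70062175 -0.30011357 -2.23464139] 12.325
```

View pics/w3.png

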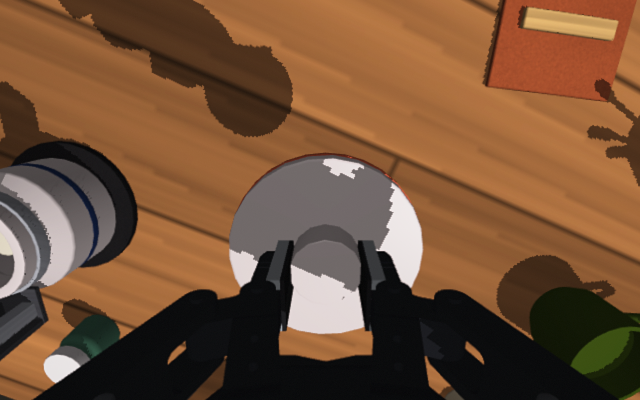

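The lid is held at the boss and looks level, with its disc centred near (326,243). I'll fit the disc edge now.

```bash
python3 - <<'E'
from m import *
from scipy.optimize import least_squares
s=ld("w3.npz"); P=cloud(s); Z=P[...,2]; im=s[0].astype(int)
m=near((326,243),110)&(Z>226)&(Z<246)&(im.max(2)-im.min(2)<40)&(im.min(2)>60)
p=P[m]; A=np.c_[p[:,:2]-p[:,:2].mean(0),np.ones(len(p))]; c,*_=np.linalg.lstsq(A,p[:,2],rcond=None); print(m.sum(),c)
print('z pct',np.percentile(Z[m],[2,50,98]))
h=cv2.convexHull(p[:,:2].astype(np.float32))[:,0]
def fit(h,r0=None):
    f=least_squares(lambda c: np.hypot(h[:,0]-c[0],h[:,1]-c[1])-(c[2] if r0 is None else r0),[*h.mean(0),47],loss='soft_l1'); return f.x,np.sqrt(f.cost*2/len(h))
print(len(h),fit(h),fit(h,47)); T=s[4]
print('T cam',T[:3,3],'ee',pose()[:3,3])
E
```

```text
17271 [-1.43614948e-03 -4.67613580e-04  2.35970155e+02]
z pct [234.36775699 235.8650362  240.19066094]
59 (array([400.32971672, 286.76489682,  46.64904748]), np.float64(0.22333536638723195)) (array([400.49321747, 286.88090677,  47.        ]), np.float64(0.3803940452130069))
T cam [332.58989915 258.33820524 380.97933797] ee [401.62724398 286.61357619 238.43277903]
```

```bash
python3 - <<'E'
from h import *
q=down(1.97); tgt=np.array([572.3,23.2]); c=tgt.copy()
ctrl.move_to([*c,250],q); ctrl.line_to([*c,165],150)
for _ in range(2):
    ctrl.pause(.15); e=np.mean([ctrl.get_state()["ee_pos"] for _ in range(3)],0); print(e); c=c+(tgt-e[:2]); ctrl.line_to([*c,165],60)
print(ctrl.line_to([*c,138],25,contact_N=6)); ctrl.pause(.1)
st=ctrl.get_state(); print(st["ee_pos"],st["force"],st["moment"],st["t"])
s=shot("side"); cv2.imwrite("pics/s4.png",cv2.resize(s[0][130:290,240:440],(800,640))[:600])
E
```

```text
[573.34898388  23.45633331 166.63306949]
[571.30011463  22.84956305 165.13476536]
True
[572.03059972  23.29713159 142.20627454] [ 0.01150796 -0.23432054  6.01788938] [-0.02921907 -0.01768075 -0.03570123] 16.0417
```

View pics/s4.png

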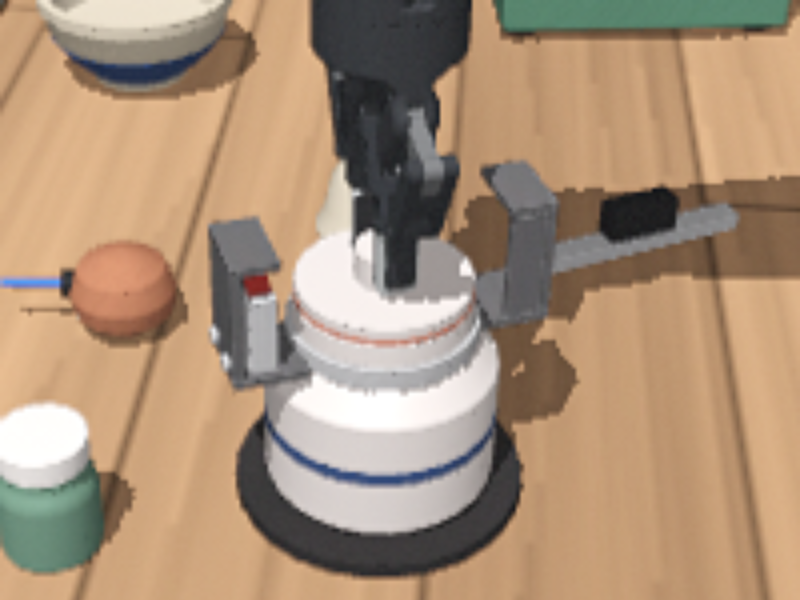

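The lid sits flush (contact at 142.2 mm, exactly the predicted seat). The red catch is on the far lug at about (258,283), so lug_plus is confirmed. I'll release the lid and go to the bar.

```bash
python3 - <<'E'
from h import *
ctrl.grip(0.6); ctrl.pause(.1)
e=pose()[:3,3]; ctrl.line_to([e[0],e[1],230],150)
q=down(2.069); ctrl.grip(1.0) if False else None
ctrl.move_to([417.7,-231,200],q); ctrl.pause(.15)
s=shot("wrist"); cv2.imwrite("pics/w5.png",s[0]); np.savez("w5.npz",im=s[0],d=s[1],K=s[2],k=s[3],T=s[4])
t=shot("top"); np.savez("t5.npz",im=t[0],d=t[1],K=t[2],k=t[3],T=t[4])
P=cloud(t); Z=P[...,2]; from m import near
l=P[near((308,212),30)&(Z>152)&(Z<166)]; print('boss',len(l),l.mean(0))
l=P[near((308,212),30)&(Z>134)&(Z<147)]; print('disc',len(l),l.mean(0),cv2.minEnclosingCircle(l[:,:2].astype(np.float32)))
P=cloud(s);Z=P[...,2]
w=(np.hypot(P[...,0]-417,P[...,1]+231)<90)
for n,lo,hi in (('grip',30,46),('bar',7,18)):
    l=P[w&(Z>lo)&(Z<hi)]; print(n,len(l),l.mean(0),cv2.minAreaRect(l[:,:2].astype(np.float32)))
print(ctrl.get_state()["t"],pose()[:3,3])
E
```

```text
boss 152 [572.5335565   24.41687856 158.92408823]
disc 1105 [572.94270792  24.64397159 140.89654798] ((581.9664306640625, 29.546159744262695), 56.81303405761719)
grip 1121 [ 414.12291418 -232.49472956   37.71476366] ((415.05621337890625, -232.23501586914062), (48.96067428588867, 19.61473274230957), 29.109392166137695)
bar 1710 [ 406.02961266 -236.83804503   11.93658185] ((414.9451904296875, -231.83010864257812), (153.0755615234375, 17.701810836791992), 28.717350006103516)
18.6667 [ 418.4530578  -230.34638483  199.99591751]
```

View pics/w5.png

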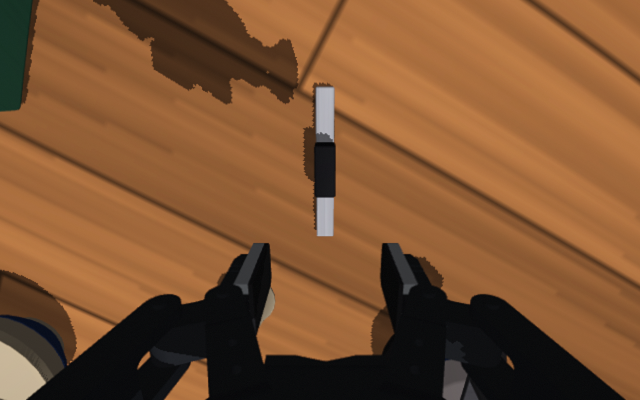

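Bar seen straight on at (325,160), angle 0.501. Grasping it by its block.

```bash
python3 - <<'E'
from h import *
q=down(.501+np.pi/2); x,y=416.6,-231.3
ctrl.move_to([x,y,100],q); ctrl.line_to([x,y,40],150); print(ctrl.line_to([x,y,9],50,contact_N=6))
ctrl.grip(0.0); st=ctrl.get_state(); print(st["width"],st["finger_force"],st["ee_pos"])
ctrl.line_to([x,y,50],100); ctrl.line_to([x,y,270],250)
q=down(1.97+.96); ctrl.move_to([572,23.5,270],q); ctrl.pause(.2)
s=shot("wrist"); cv2.imwrite("pics/w6.png",s[0]); np.savez("w6.npz",im=s[0],d=s[1],K=s[2],k=s[3],T=s[4])
P=cloud(s);Z=P[...,2]; z0=s[4][2,3]
e=pose()[:3,3]; print(e,ctrl.get_state()["t"],ctrl.get_state()["width"])
w=(np.hypot(P[...,0]-572,P[...,1]-24)<95)
for n,lo,hi in (('bar',265,277),('grip',288,302),('boss',152,166),('disc',134,147)):
    l=P[w&(Z>lo)&(Z<hi)]
    if len(l)>20: print(n,len(l),l.mean(0),cv2.minAreaRect(l[:,:2].astype(np.float32)))
E
```

```text
False
0.22267328604482375 59.5761376619339 [ 416.97241929 -231.57441599    9.4576522 ]
[571.8154645   22.13757138 270.32451945] 23.8333 0.22410680487930568
bar 6054 [562.79447512 -16.89632795 272.83427849] ((568.4893798828125, 13.004852294921875), (135.8017120361328, 41.74352264404297), 67.7333755493164)
grip 6988 [570.17300689  16.95432563 297.82845175] ((572.7744750976562, 19.78297996520996), (52.28765869140625, 42.22650909423828), 52.27480697631836)
boss 271 [620.57384186  40.93894917 157.95265556] ((571.3167114257812, 21.1580810546875), (174.0972900390625, 40.76698303222656), 27.16187858581543)
disc 5024 [572.15917102  21.85744584 139.97152252] ((577.0989379882812, 24.189380645751953), (165.9991912841797, 92.89432525634766), 9.896929740905762)
```

View pics/w6.png

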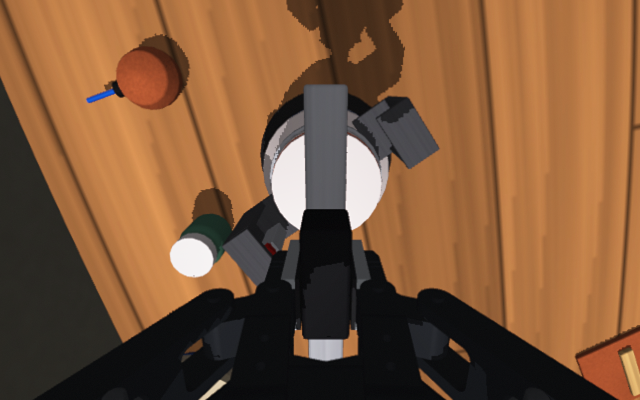

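The bar is held level over the lid, about 55° off the lug line; its camera-side end is at (326,86). The lid disc is at (330,185) below it. I'll compare the bar's end and midline with the lid's centre in the tool frame.

```bash
python3 - <<'E'
from m import *
from scipy.optimize import least_squares
s=ld("w6.npz"); P=cloud(s); Z=P[...,2]
he=np.array(cams.camera_params("wrist")["hand_eye"]); Tt=s[4]@np.linalg.inv(he)
Q=(P-Tt[:3,3])@Tt[:3,:3]
v,u=np.mgrid[0:400,0:640]
m=(np.abs(u-326)<30)&(v>75)&(v<205)&(np.abs(Q[...,2]+2.5)<5)
b=Q[m]; print(m.sum(),'end x',np.percentile(b[:,0],[99,99.8]),b[:,0].max(),'z slope',np.polyfit(b[:,0],b[:,2],1))
# midline per x-bin
X=[];Y=[]
for x in range(32,74,3):
    k=b[np.abs(b[:,0]-x)<1.5]; X.append(x);Y.append((k[:,1].min()+k[:,1].max())/2)
print('midline',np.polyfit(X,Y,1),np.round(Y,1))
d=near((330,185),70)&(Z>134)&(Z<146)&(s[0].min(2)>150)
p=P[d]; h=cv2.convexHull(p[:,:2].astype(np.float32))[:,0]
f=least_squares(lambda c: np.hypot(h[:,0]-c[0],h[:,1]-c[1])-47,h.mean(0),loss='soft_l1'); print('lid',f.x,f.cost,len(h))
L=(np.array([*f.x,140])-Tt[:3,3])@Tt[:3,:3]; print('lid tool',L,'tcp',Tt[:3,3])
print('tool axes',Tt[:3,:3].round(4).tolist())
l=P[near((405,130),45)&(Z>172)&(Z<185)]; print('lug-',l.mean(0),cv2.minAreaRect(l[:,:2].astype(np.float32)))
E
```

```text
5071 end x [76.72037534 77.10842266] 77.13226646430127 z slope [ 5.82617024e-05 -2.46000154e+00]
midline [0.00255084 0.34547056] [0.3 0.3 0.6 0.6 0.5 0.5 0.5 0.6 0.3 0.3 0.6 0.5 0.5 0.5]
lid [571.07520262  23.94222759] 5.229182637236459 44
lid tool [ -1.83864794   1.13946903 130.29358808] tcp [571.75864898  21.93378168 270.29427138]
tool axes [[-0.2126, -0.9771, 0.0003], [-0.9771, 0.2126, -0.0002], [0.0002, -0.0003, -1.0]]
lug- [505.41372848 -12.18844334 178.34385204] ((504.77252197265625, -11.41122055053711), (26.05480194091797, 44.73329544067383), 23.185205459594727)
```

```bash
python3 - <<'E'
from h import *
tgt=np.array([571.7,23.7]); c=tgt.copy(); a0=1.97+.96; q=down(a0)
ctrl.line_to([*c,200],150,ori=q)
for _ in range(2):
    ctrl.pause(.15); e=np.mean([ctrl.get_state()["ee_pos"] for _ in range(3)],0); print(e); c=c+.7*(tgt-e[:2]); ctrl.line_to([*c,185],60)
print(ctrl.line_to([*c,162],20,contact_N=5)); ctrl.pause(.1)
st=ctrl.get_state(); e=st["ee_pos"]; print(e,st["force"])
z=e[2]+.7; 
ctrl.line_to([*c,z],10)
for a in (2.8,2.65,2.5,2.4,2.3,2.2,2.12,2.06,2.02,1.99,1.97,1.95,1.935):
    ctrl.move_to([*c,z],down(a)); st=ctrl.get_state(); T=pose()
    print(a,np.arctan2(T[1,1],T[0,1]).round(3),st["ee_pos"].round(1),st["force"].round(1),st["moment"].round(2))
    if np.linalg.norm(st["force"])>45 or abs(st["moment"][2])>3: break
print(st["t"])
s=shot("side"); cv2.imwrite("pics/s7.png",cv2.resize(s[0][130:250,260:420],(800,600)))
E
```

```text
[572.75788583  23.67788396 201.66082712]
[571.08823422  23.70795681 185.11221645]
True
[571.28766062  23.70365425 167.46173099] [ 0.32193132 -0.25092612  6.13709709]
2.8 2.803 [570.9  23.7 167.6] [ 0.8  0.1 -3.8] [0.01 0.01 0.01]
2.65 2.655 [571.2  23.7 167.9] [-0.3  0.3 -2.7] [0.05 0.03 0.  ]
2.5 2.506 [571.3  23.7 168. ] [-0.3 -0.3 -3.1] [ 0.04  0.   -0.02]
2.4 2.405 [571.4  23.7 168.1] [ 0.7  0.2 -3.6] [-0.01  0.03 -0.07]
2.3 2.305 [571.6  23.7 168.6] [-0.1  0.4 -0.8] [0.09 0.04 0.09]
2.2 2.205 [572.1  23.3 168.8] [ 0.4 -1.5  0.7] [-0.11 -0.22 -0.08]
2.12 2.124 [571.9  23.5 168.5] [ 1.  -0.8  0.1] [-0.11 -0.32 -0.08]
2.06 2.063 [571.7  23.6 168.4] [ 0.4 -0.8 -0.5] [ 0.07 -0.24 -0.04]
2.02 2.023 [571.5  23.7 168.2] [ 0.9 -0.3 -0.4] [ 0.19 -0.22  0.01]
1.99 1.992 [571.3  23.8 168.1] [-0.5  0.5  0.8] [ 0.18 -0.15  0.01]
1.97 1.97 [571.3  23.3 167.8] [ 1.2 -1.  -1.4] [-0.18 -0.2  -0.16]
1.95 1.951 [571.4  22.8 167.8] [ 1.6 -4.2 -4.8] [-0.84 -0.31  0.43]
1.935 1.937 [571.4  22.8 167.8] [ 3.7 -4.9 -3.9] [-1.18 -0.41  1.29]
30.0417
```

View pics/s7.png

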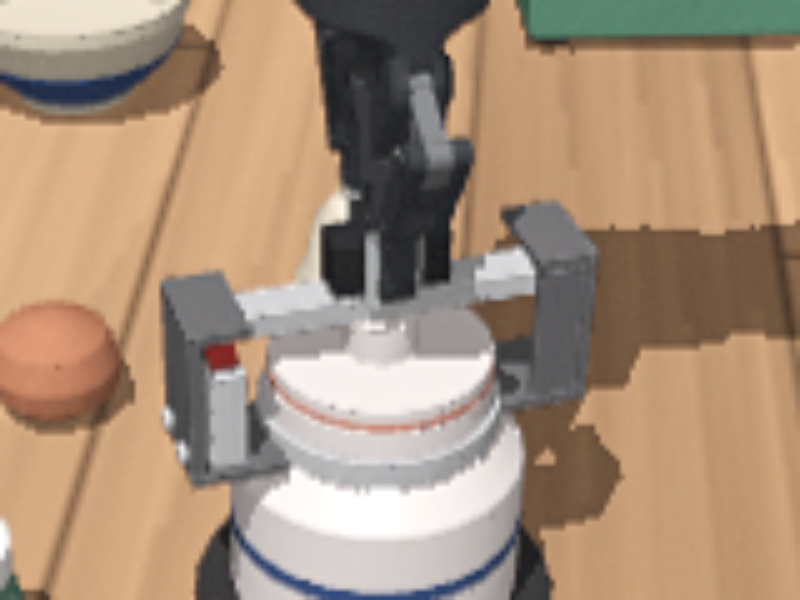

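The bar is under both hooks and on the boss, and the moment has risen against the stops. The red catch stands up behind the bar at about (222,356). I'll press slightly more, release, retreat and check.

```bash
python3 - <<'E'
from m import *
e=pose()[:3,3]; c=[571.9,23.7]
ctrl.move_to([*c,167.6],down(1.92)); st=ctrl.get_state(); print(st["force"].round(1),st["moment"].round(2))
ctrl.grip(0.5); ctrl.pause(.1); e=pose()[:3,3]
ctrl.line_to([e[0],e[1],260],120); ctrl.move_to([420,150,300],down(1.97)); ctrl.pause(.2)
s=shot("side"); t=shot("top"); cv2.imwrite("pics/s8.png",np.hstack([cv2.resize(s[0][150:250,275:395],(480,400)),cv2.resize(t[0][165:255,270:342],(320,400))]))
P=cloud(t);Z=P[...,2]
l=P[near((308,212),30)&(Z>188)&(Z<205)]; r=cv2.minAreaRect(l[:,:2].astype(np.float32)); print('grip',len(l),l.mean(0),r)
l=P[near((308,212),40)&(Z>166)&(Z<173.5)]; print('bar',len(l),l.mean(0),cv2.minAreaRect(l[:,:2].astype(np.float32)))
for n,q in (('now',s),('before',ld("side0.npz"))):
    im=q[0].astype(int); m=(im[...,2]>90)&(im[...,1]<50)&(im[...,0]<50)&near((308,202),15)
    p=cloud(q)[m]; p=p[~np.isnan(p[:,0])]; print(n,m.sum(),p.mean(0),p[:,2].max(),np.argwhere(m)[:,0].min())
print(ctrl.get_state()["t"])
E
```

```text
[ 0.1 -5.5 -1.9] [-1.18 -0.07  1.17]
grip 208 [571.7510515   23.55519356 196.66253203] ((572.111328125, 23.63360023498535), (50.017757415771484, 19.92767906188965), 22.629440307617188)
bar 249 [573.54253527  24.28392548 170.72751621] ((566.294189453125, 21.70539665222168), (141.07237243652344, 22.820051193237305), 19.6600341796875)
now 24 [633.31652512  67.43526622 158.64396902] 160.7837364113321 199
before 24 [633.29030764  67.59658667 158.75867188] 161.03269086342618 199
32.8333
```

View pics/s8.png

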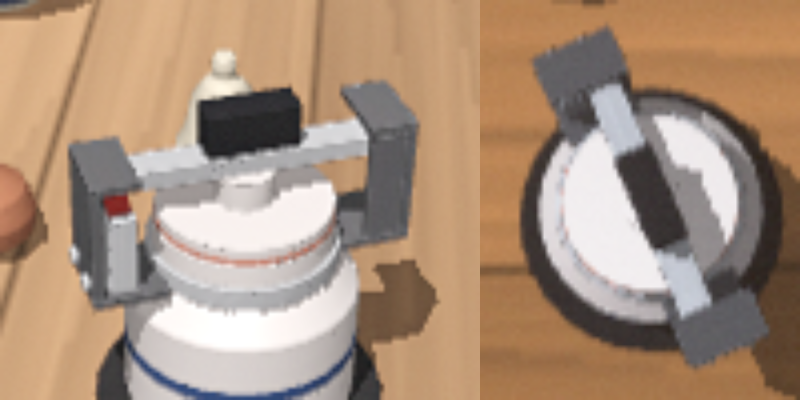

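The bar lies level under both lugs at 22.6°, against a jar yaw of 22.9°, and within 2 mm of centre. The catch is as high as before and stands at (117,205). Handing in.

```bash
python3 -c "
from cell import ctrl
print(ctrl.finish_job())"
```

```text
the job is handed in; nothing more can be done
None
```

I handed the job in at about 33 s: the cylinder is in the jar, the lid was lowered onto its seat, and the bar is against the stops with the catch up behind it; no verdict came back, but my last camera check showed all as required.

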